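# Unlock the plate reader's carrier and draw it out

## Task

The flat carrier of the white plate reader is held by its transport lock. Pull the blue spring collar back along its leaning axis, turn it anticlockwise (seen from its free end) by a sixth of a turn to the green mark and let it sit down there so that it stays drawn back, then press on the black mat of the carrier and drag the carrier fully out, away from the housing, to its stop. Let go of everything and leave the other things on the bench where they are.

Things in the scene. Friction and masses are not known exactly. Their poses are not given: they have to be found in the camera images.
- reader: Plate reader, fixed: grey base 300 x 260 x 12 mm; white housing 95 mm high over its rear, x = +50 to +150 mm, a tip box on it (to 130 mm). Origin under the base's centre; own -x is the front, where the carrier comes out, +y left, z up; it faces the robot within 0.3 rad. The lock's axis at y = +90 mm leans 25 degrees to the front: direction to its free end (-0.423, 0, 0.906).
- collar_grip (a point): Centre of the lock's blue ribbed collar, on its axis; moves with it. A cylinder 48 mm in diameter, 44 mm long along the leaning axis: its flat free end is 18 mm above this point along the axis, its lower edge 26 mm below; while locked the notched steel crown (radius 21 mm) begins 27 mm below, its dial flange (radius 31 mm) 42 mm below. The point's z axis points along the lock's axis to the free end.
- plunger (a joint): How far collar and pin are pulled back along the leaning axis, m: 0 = down, locked; 0.020 = stop. A spring and the weight draw it down with 6 N at 0, 11 N at 0.020. Dogs under the collar stand in deep notches of the crown: it turns only when pulled back over 0.015 (0.0175 is safe). At the green marks it rests in shallow notches at 0.011, the pin clear of the carrier.
- collar (a joint): Turn of the collar about the leaning axis, rad: about 0 = locked (white pointer lines at the red marks), growing anticlockwise seen from the free end; 1.05 = over the shallow notches (green marks); stop at 1.10. Resistance 0.03 N m.
- mat (a point): Centre of the top face of the carrier's black rubber mat, 110 mm (reader's x) by 130 mm (y), 31.5 mm above the bench; moves with the carrier. The mat and the carrier are flat, with no handle. The mat's rear edge is 35 mm in front of the housing while the carrier is in.
- carrier (a joint): How far the carrier plate (aluminium, 160 mm wide, 8 mm thick) is drawn out along the reader's -x, m: 0 = in, 0.06 = fully out at its stop. It slides with about 1 N of friction and stays where left; the lock's pin holds it within 2 mm of 0 while the lock is down.
- amber_bottle: Bystander, loose: brown bottle with white cap, 62 mm in diameter, 128 mm tall; origin under its centre.
- calc: Bystander, loose: black calculator 140 x 98 x 23 mm; origin under its centre.
- tape_roll: Bystander, loose: roll of yellow tape lying flat, 95 mm in diameter, 19 mm high; origin under its centre.
- column_box_c: Bystander, loose: small white carton 140 x 60 x 30 mm; origin under its centre.
- marker: Bystander, loose: black marker lying flat, 139 mm long; origin under its centre.

How it is judged:
On the way, in this order (a step that is already met when the one before it is completed fails the run):
1. the collar is pulled back clear of the crown (value of joint plunger above 0.0145 m), for 0.1 s.
2. the collar is turned to the green mark and sits in the shallow notches there, the carrier still in (value of joint collar above 0.9 rad and value of joint plunger between 0.009 and 0.0135 m and value of joint carrier below 0.02 m), for 0.2 s.
At the end, for the whole second after the job is handed in: The collar rests in its shallow notches (turned more than 0.9 rad, drawn back 9 to 13.5 mm), the carrier is drawn out to within 6 mm of its stop, and each loose bystander is within 30 mm of where it was (value of joint collar above 0.9 rad and value of joint plunger between 0.009 and 0.0135 m and value of joint carrier above 0.054 m and distance of each of amber_bottle, calc, tape_roll, column_box_c, marker from where it was at the start of the episode below 0.03 m); the robot touches nothing.
It fails at once if the bottle is tipped over (angle between amber_bottle's own z axis and vertical above 0.5 rad).
It also fails if it takes over 48 s, if anything falls off the work surface, if the arm or the gripper's body presses on something with over 40 N, if the wrist force passes 120 N, or if a joint passes its speed limit or range.

## Robot

A 6-joint arm with a two-finger parallel gripper is mounted at the origin on a cart in front of the work surface, level with it; the furniture and walls round the work are solid. World frame = base frame: x ahead of the robot, y to its left, z up, the work surface at z = 0. Lengths are in m, angles in rad, forces in N, time in s.
With the tool pointing down it reaches from about 0.35 to 0.85 m from the base axis. Payload 8.1 kg.
Tool frame: the origin (TCP) lies on the centre line of the jaws, within the pads' length; the fingertips stand 11 mm ahead of it and the grasp point (between the pads) lies 8 mm behind it; z points along the fingers, x is the direction in which the jaws open and shut, and the axes are right-handed (so a half turn about z gives the same grasp; the last joint's range is limited). The gripper opens to 93 mm and grips with 3 to 60 N. Pads are 15 mm wide; open, the fingers measure 128 mm over their backs; the gripper's body (75 mm by 188 mm) begins 65 mm behind the grasp point.
Start: joints at [-0.085, 0.13, 1.488, -0, 1.523, -0.085], TCP at [0.6, 0, 0.23] pointing down, gripper open.
Joint ranges: [-2.96, 2.96], [-0.89, 2.26], [0.02, 2.5], [-1.34, 4.48], [0, 2.73], [-2.66, 2.66]. Speed limits (rad/s): [2.39, 2.39, 2.79, 3.14, 3.14, 3.14].

## Interface

Orientations are given as [roll, pitch, yaw] about the fixed x, y, z axes, in that order (R = Rz(yaw) Ry(pitch) Rx(roll)).
In Python, from bench import read_state, capture, calibration, hand_in gives the robot as it stands. The module is installed in compiled form; this text tells all that it offers.
- The arm moves only by the tool apply_moves, never from a script. Its argument "steps" is text: rows parted by semicolons, each of 7 numbers parted by spaces: the turn, a rotation vector about the world's x, y, z scaled (see below), then the shift along the world's x, y, z scaled (see below), then the closure, from -1 (fully open) to 1 (shut). A call has exactly 8 rows; each row is the pose to reach, as a shift and turn from the pose commanded when the call began; what a row does not reach only later rows make up. The controller multiplies each number of a shift by 0.5 m and each number of a turn by 90 degrees. A row lasts 1/8 s, in which the tool goes at most 62.5 mm and 10.7 degrees, less where a joint would pass 70% of its speed; a pose out of reach is approached as far as the arm can. A call with a number of a shift or a turn outside -1 to 1 is refused whole. A call with a gripper value outside its range is refused whole. The fingers move at their own pace and stop on an object; "squeeze" is the grip in N (left out, the last holds). Time passes only in rows, so rows that repeat a pose let the fingers close, or fill a call up. It gives the time, the measured TCP pose, the force and the opening at its end, in the units of the state.
- read_state(): the state, without advancing time (a new reading comes with each control period).
- capture(name): name is "scene" or "side" or "wrist"; returns the picture (480x640x3 uint8, red, green, blue); there is no depth.
- calibration(name): a dict with "fovy" (degrees; the focal length in pixels is half the picture's height over the tangent of half this angle, whatever the lens; pixels are square), "cx", "cy" (the principal point, pixels), "k1" (the pictures are not rectified: a ray, as slopes to the right and down, at radius r is drawn at 1 + k1 r^2 times it, then the intrinsics apply), "T" (4x4, takes a point from camera to world coordinates); the wrist camera has in their place "mount" (4x4, takes a point from camera to tool coordinates, whose origin is the TCP and whose axes are the tool frame's). Camera axes: x right, y up, looking along -z (the intrinsics and any distortion apply to the point x, -y, -z); pixel columns grow to the right and rows downward; lengths in m; the calibration is good to about 2 mm. A picture is of the moment at which its call begins: read the wrist's pose just before it. calibration takes no time and is no camera call.
- hand_in(): hands the job in, once; it reports no verdict.
The state is a dict: "time_s": time; "qpos": joint angles; "dq": joint speeds; "joint_efforts": joint torques, N m; "ee_pos": TCP position; "ee_rot": TCP orientation; "contact_force": force on the tool from outside, world axes, zero at the start; "ft_torque": the same for the moment, N m; "gripper_width": finger opening in m.
Only numpy, scipy, OpenCV 4.12 (cv2) and the standard library are available. Lean on these libraries where they do the work, as an engineer would, in place of code of your own. Each camera call takes 0.05 s, during which the arm holds its last target.

## Working session

There is one attempt and no reset: what is moved stays moved. The work goes in short steps, Python scripts to look and compute and a tool call to move; the robot and the scene stay as the last step left them, time stands still between calls to the robot, and variables do not carry over. Pictures are saved under pics/ and viewed, and the job is handed in when it is done.

Besides the shell and the picture viewer there is one more tool, called after "Call:" as name(argument=value, ...), one argument or row to a line, values as JSON. apply_moves: Moves the arm, as the interface text tells. Its arguments: {"type":"object","properties":{"steps":{"type":"string"},"squeeze":{"type":"number"}},"required":["steps"]}

```bash
mkdir -p pics; python3 - <<'E'
from bench import *
import cv2, numpy as np
print(read_state())
for n in ["scene","side","wrist"]:
    c=calibration(n); print(n,{k:np.round(v,4).tolist() if not isinstance(v,(float,int,str)) else v for k,v in c.items()})
    cv2.imwrite(f"pics/{n}0.png",cv2.cvtColor(capture(n),cv2.COLOR_RGB2BGR))
E
```

```text
{'time_s': 0.0, 'qpos': array([-8.53851868e-02,  1.31169191e-01,  1.48928007e+00, -7.44820440e-06,
        1.52300120e+00, -8.54100494e-02]), 'dq': array([ 2.93289310e-04, -8.88799297e-04,  3.59498342e-04,  5.25266006e-05,
        1.72046048e-05,  1.55164292e-06]), 'joint_efforts': array([-1.61290725e-03, -5.59853125e+01, -4.91755986e+01,  7.67333270e-02,
        3.59135563e-02, -2.97389461e-04]), 'ee_pos': array([5.99445943e-01, 7.59174318e-05, 2.28582209e-01]), 'ee_rot': array([-3.14144158e+00,  1.85166838e-03,  2.53651923e-05]), 'contact_force': array([ 0.35570047,  0.21963287, -0.05731862]), 'ft_torque': array([ 0.0197903 , -0.00782701, -0.01368268]), 'gripper_width': 0.09336309259627049}
scene {'fovy': 57.8779818119668, 'cx': 322.15304163128314, 'cy': 236.23973526498997, 'k1': -0.04113953510844553, 'T': [[0.9113, 0.2163, -0.3504, 0.1686], [-0.4113, 0.5195, -0.749, -0.7736], [0.02, 0.8266, 0.5624, 0.6816], [0.0, 0.0, 0.0, 1.0]]}
side {'fovy': 54.708745471721315, 'cx': 321.7611969322773, 'cy': 236.6836670612838, 'k1': 0.03681779881586958, 'T': [[-0.9884, 0.0914, -0.1213, 0.4126], [-0.1516, -0.6442, 0.7497, 0.878], [-0.0096, 0.7594, 0.6506, 0.8342], [0.0, 0.0, 0.0, 1.0]]}
wrist {'fovy': 65.18450016445996, 'cx': 311.6459764681582, 'cy': 239.2217417364444, 'k1': -0.030529403383286555, 'mount': [[1.0, -0.0003, 0.0003, -0.001], [-0.0002, -0.9543, -0.2989, -0.0824], [0.0004, 0.2989, -0.9543, -0.155], [0.0, 0.0, 0.0, 1.0]]}
```

View pics/scene0.png

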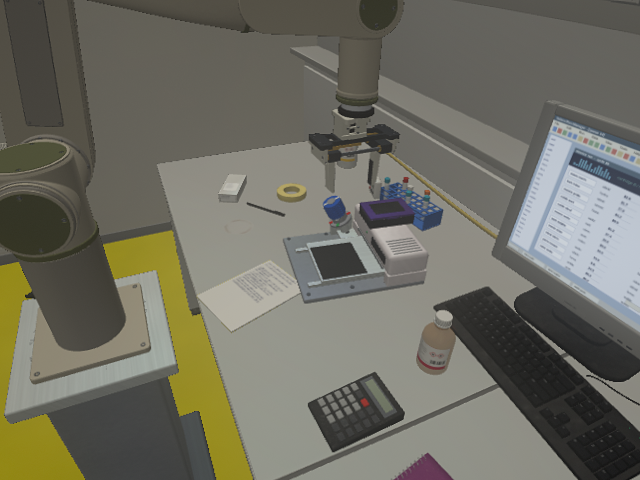

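View pics/side0.png

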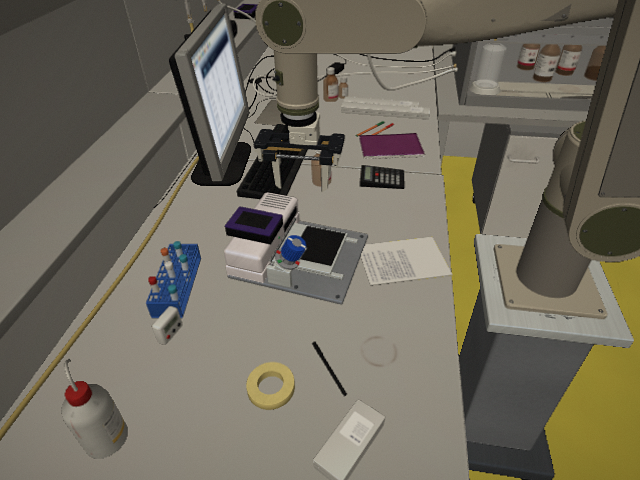

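View pics/wrist0.png

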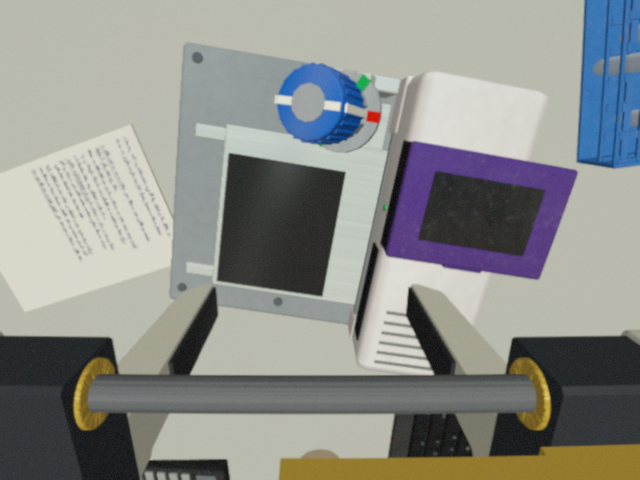

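The wrist picture shows the reader with the mat corners near (229,154), (344,171), (322,296), (218,281), and the blue collar near (315,103). I'll enlarge it.

```bash
cat > h.py <<'E'
from bench import *
import numpy as np, cv2
from scipy.spatial.transform import Rotation as R
def cam(n,st=None):
    c=calibration(n)
    if n=="wrist":
        T=np.eye(4);T[:3,:3]=R.from_euler('xyz',st['ee_rot']).as_matrix();T[:3,3]=st['ee_pos'];T=T@c['mount']
    else: T=np.array(c['T'])
    f=240/np.tan(np.radians(c['fovy'])/2)
    return T,f,c['cx'],c['cy'],c['k1']
def ray(C,px):
    T,f,cx,cy,k=C
    d=(np.array(px,float)-[cx,cy])/f
    u=d.copy()
    for _ in range(20): u=d/(1+k*(u@u))
    v=T[:3,:3]@np.array([u[0],-u[1],-1]); return T[:3,3],v
def onz(C,px,z):
    o,v=ray(C,px); return o+v*(z-o[2])/v[2]
def proj(C,p):
    T,f,cx,cy,k=C
    q=T[:3,:3].T@(np.array(p)-T[:3,3]); u=np.array([q[0],-q[1]])/-q[2]
    return u*(1+k*(u@u))*f+[cx,cy]
def tri(rays):
    A=np.zeros((3,3));b=np.zeros(3)
    for o,v in rays:
        v=v/np.linalg.norm(v);P=np.eye(3)-np.outer(v,v);A+=P;b+=P@o
    return np.linalg.solve(A,b)
def snap(n,name,crop=None,s=1):
    st=read_state();im=capture(n);cv2.imwrite(f"pics/{name}_full.png",cv2.cvtColor(im,cv2.COLOR_RGB2BGR))
    if crop:
        x0,y0,x1,y1=crop;im=cv2.resize(im[y0:y1,x0:x1],None,fx=s,fy=s,interpolation=cv2.INTER_CUBIC)
    cv2.imwrite(f"pics/{name}.png",cv2.cvtColor(im,cv2.COLOR_RGB2BGR));return st
E
python3 - <<'E'
import cv2
im=cv2.imread('pics/wrist0.png')
cv2.imwrite('pics/w0c.png',cv2.resize(im[30:330,160:420],None,fx=2,fy=2,interpolation=cv2.INTER_CUBIC)[:600])
cv2.imwrite('pics/w0d.png',cv2.resize(im[45:175,250:410],None,fx=4.5,fy=4.5,interpolation=cv2.INTER_CUBIC)[:600])
im=cv2.imread('pics/side0.png')
cv2.imwrite('pics/s0c.png',cv2.resize(im[185:305,220:380],None,fx=5,fy=5,interpolation=cv2.INTER_CUBIC)[:600])
im=cv2.imread('pics/scene0.png')
cv2.imwrite('pics/c0c.png',cv2.resize(im[180:300,280:440],None,fx=5,fy=5,interpolation=cv2.INTER_CUBIC)[:600])
E
```

```text
(no output)
```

View pics/w0c.png

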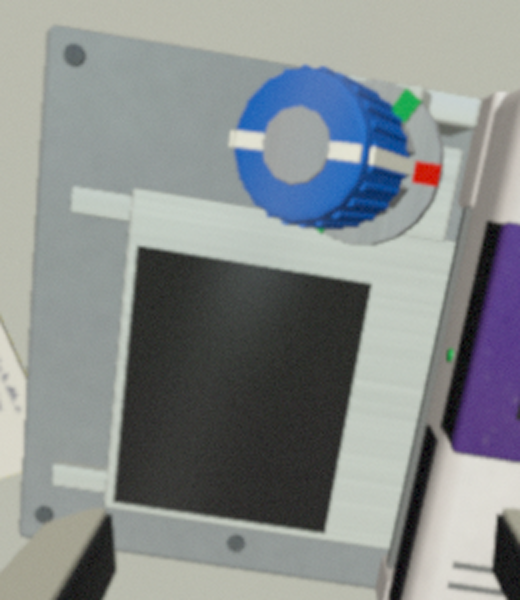

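View pics/w0d.png

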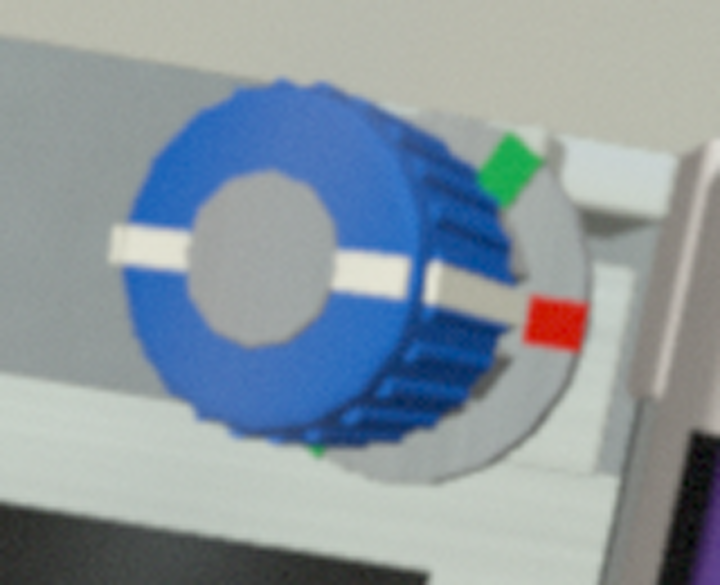

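View pics/s0c.png

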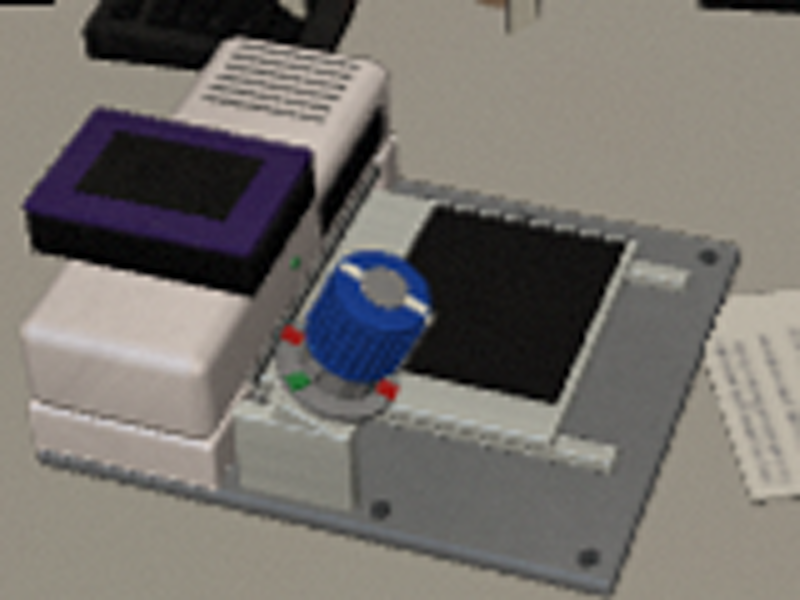

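View pics/c0c.png

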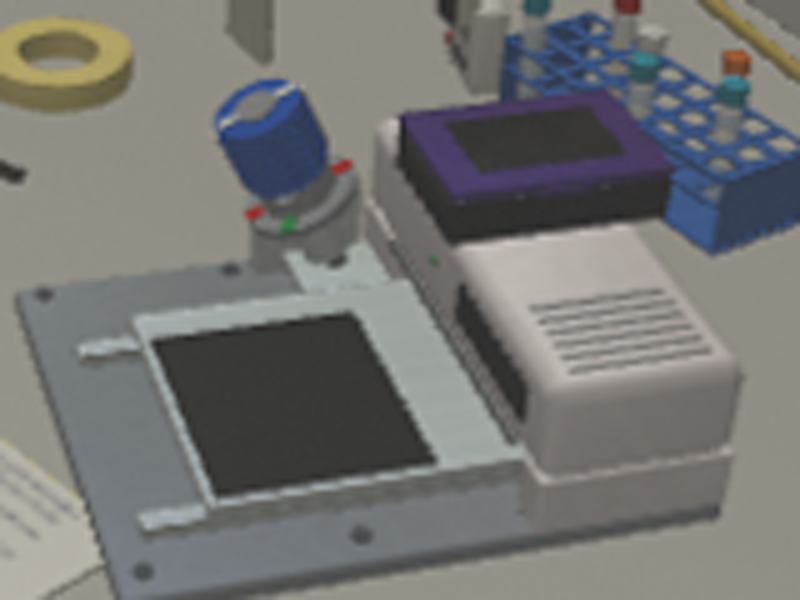

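```bash
python3 - <<'E'
from h import *
from scipy.optimize import least_squares
st=read_state();W=cam('wrist',st);S=cam('side');C=cam('scene')
m=[(229,153.5),(345,172),(322.5,295.5),(217.5,281)] # FL, RL, RR, FR
P=np.array([onz(W,p,.0315) for p in m]);print(P.round(4))
print([np.linalg.norm(P[i]-P[(i+1)%4]).round(4) for i in range(4)],P.mean(0))
b=onz(W,(185,43.5),.012);b2=onz(W,(171,296),.012);print('base',b,b2,np.linalg.norm(b-b2))
# same from side
ms=[(220+(557)/5,185+402/5),(220+400/5,185+370/5),(220+433/5,185+205/5),(220+632/5,185+240/5)]
Q=np.array([onz(S,p,.0315) for p in ms]);print(Q.round(4),Q.mean(0))
mc=[(280+152/5,180+338/5),(280+352/5,180+313/5),(280+438/5,180+462/5),(280+215/5,180+498/5)]
Q=np.array([onz(C,p,.0315) for p in mc]);print(Q.round(4),Q.mean(0))
d=[(W,(308.2,102.3)),(S,(297,242.4)),(C,(331,201.6))]
e=tri([ray(c,p) for c,p in d]);print('end',e,[proj(c,e)-p for c,p in d])
# yaw
def rp(x,p): 
    c,s=np.cos(x[2]),np.sin(x[2]);return np.array([x[0]+c*p[0]-s*p[1],x[1]+s*p[0]+c*p[1],p[2]])
loc=[(-.095,.065,.0315),(.015,.065,.0315),(.015,-.065,.0315),(-.095,-.065,.0315)]
def f(x):
    r=[]
    for cc,pp in((W,m),(S,ms),(C,mc)):
        r+=[proj(cc,rp(x,np.array(l)+[0,x[3],0]))-p for l,p in zip(loc,pp)]
    r+=[proj(W,rp(x,(-.15,.13,.012)))-(185,43.5)]
    r+=[proj(S,rp(x,(-.15,.13,.012)))-(220+608/5,185+590/5)]
    r+=[proj(C,rp(x,(-.15,.13,.012)))-(280+18/5,180+295/5)]
    return np.concatenate(r)
s=least_squares(f,[.6,.05,-.1,0]);print(s.x,s.fun.round(1))
x=s.x
c,sn=np.cos(x[2]),np.sin(x[2]);d=e[:2]-x[:2];print('end in reader',[c*d[0]+sn*d[1],-sn*d[0]+c*d[1],e[2]])
ax=np.array([-.423*c,-.423*sn,.906]);print('axis',ax,'grip',e-.018*ax)
E
```

```text
[[ 0.5221  0.0548  0.0315]
 [ 0.6293  0.0378  0.0315]
 [ 0.6095 -0.0888  0.0315]
 [ 0.502  -0.0727  0.0315]]
[np.float64(0.1086), np.float64(0.1282), np.float64(0.1086), np.float64(0.1291)] [ 0.56571837 -0.01721718  0.0315    ]
base [0.48388992 0.15097617 0.012     ] [ 0.44401713 -0.09933165  0.012     ] 0.2534636926389657
[[ 0.5221  0.0578  0.0315]
 [ 0.6035  0.0461  0.0315]
 [ 0.6102 -0.0856  0.0315]
 [ 0.4992 -0.0714  0.0315]] [ 0.5587649  -0.01327745  0.0315    ]
[[ 0.5245  0.0565  0.0315]
 [ 0.6296  0.0368  0.0315]
 [ 0.6106 -0.0891  0.0315]
 [ 0.5018 -0.0719  0.0315]] [ 0.56662356 -0.01690794  0.0315    ]
end [0.59693548 0.0947105  0.13068073] [array([ 1.17461769, -0.30077039]), array([ 0.14450316, -0.13470736]), array([-0.17639328,  0.09255542])]
[ 0.60883307 -0.00120666 -0.16380661 -0.02299208] [-0.2 -1.   1.2  0.  -0.2  1.5 -1.2 -0.2  0.2 -0.6 -9.8 -3.3  0.6 -1.1
 -0.5 -0.3 -0.8  0.4  0.1 -0.3 -0.2  0.5 -0.3  0.3 -2.1 -0.6  1.3 -2.3
 -1.3 -0.9]
end in reader [np.float64(-0.027380013137323578), np.float64(0.0926929845717553), np.float64(0.13068073069131317)]
axis [-0.41733758  0.06898074  0.906     ] grip [0.60444756 0.09346885 0.11437273]
```

```bash
cat > g.py <<'E'
from h import *
yaw=-0.160
def setup(yaw,e,back,phi):
    c,s=np.cos(yaw),np.sin(yaw)
    ax=np.array([-.4226*c,-.4226*s,.9063]);rx=np.array([c,s,0])
    x0=rx-(rx@ax)*ax;x0/=np.linalg.norm(x0);y0=np.cross(ax,x0)
    tx=np.cos(phi)*x0+np.sin(phi)*y0;tz=-ax;ty=np.cross(tz,tx)
    return np.column_stack([tx,ty,tz]),e+ax*back,ax
def delta(st,Rt,pt):
    R0=R.from_euler('xyz',st['ee_rot'])
    rv=(R.from_matrix(Rt)*R0.inv()).as_rotvec()
    return rv/(np.pi/2),(pt-st['ee_pos'])/.5
E
python3 - <<'E'
from h import *
from g import *
from scipy.optimize import least_squares
st=read_state();W=cam('wrist',st);S=cam('side');C=cam('scene')
m=[(229,153.5),(345,172),(322.5,295.5),(217.5,281)]
ms=[(220+(557)/5,185+402/5),None,(220+433/5,185+205/5),(220+632/5,185+240/5)]
mc=[(280+152/5,180+338/5),(280+352/5,180+313/5),(280+438/5,180+462/5),(280+215/5,180+498/5)]
def rp(x,p): 
    c,s=np.cos(x[2]),np.sin(x[2]);return np.array([x[0]+c*p[0]-s*p[1],x[1]+s*p[0]+c*p[1],p[2]])
loc=[(-.095,.065,.0315),(.015,.065,.0315),(.015,-.065,.0315),(-.095,-.065,.0315)]
def f(x):
    r=[]
    for cc,pp in((W,m),(S,ms),(C,mc)):
        r+=[proj(cc,rp(x,np.array(l)+[0,x[3],0]))-p for l,p in zip(loc,pp) if p is not None]
    r+=[proj(W,rp(x,(-.15,.13,.012)))-(185,43.5)]
    r+=[proj(S,rp(x,(-.15,.13,.012)))-(220+608/5,185+590/5)]
    r+=[proj(C,rp(x,(-.15,.13,.012)))-(280+18/5,180+295/5)]
    return np.concatenate(r)
s=least_squares(f,[.6,.05,-.1,0],loss='soft_l1');x=s.x;print(x,s.fun.round(1)); print('mat',rp(x,(-.04,x[3],.0315)))
e=tri([ray(c,p) for c,p in [(W,(308.2,102.3)),(S,(297,242.4)),(C,(331,201.6))]])
c,sn=np.cos(x[2]),np.sin(x[2]);d=e[:2]-x[:2];print('end in reader',[c*d[0]+sn*d[1],-sn*d[0]+c*d[1],e[2]])
# go: grip point 100 mm ahead of TCP
g=e-.018*setup(x[2],e,0,0)[2]; print('grip',g)
Rt,pt,ax=setup(x[2],g,.100,np.radians(60));print(ax,pt,delta(st,Rt,pt))
E
```

```text
[ 0.60940351 -0.00174892 -0.16530378 -0.02247336] [ 0.6 -1.1  2.   0.1  0.3  1.5 -0.7 -0.3 -0.1 -0.6  0.5 -1.1 -0.7 -0.3
 -0.5  0.3  0.4 -0.3 -0.   0.4 -0.1  0.2 -1.2 -0.2  0.9 -2.4 -1.  -0.9]
mat [ 0.56625073 -0.01733385  0.0315    ]
end in reader [np.float64(-0.028170653665266776), np.float64(0.09309288936960568), np.float64(0.13068073069131317)]
grip [0.60443859 0.09345879 0.11436733]
[-0.41683929  0.06953967  0.9063    ] [0.56275466 0.10041275 0.20499733] (array([-0.16315681, -0.23660458,  0.55238834]), array([-0.07364659,  0.20069815, -0.04767943]))
```

Call:
apply_moves(
  steps="-0.02 -0.03 0.07 -0.01 0.025 -0.005 -1; -0.04 -0.06 0.14 -0.02 0.05 -0.01 -1; -0.06 -0.09 0.21 -0.03 0.075 -0.015 -1; -0.08 -0.12 0.28 -0.04 0.1 -0.025 -1; -0.1 -0.15 0.35 -0.05 0.13 -0.03 -1; -0.125 -0.18 0.42 -0.06 0.16 -0.04 -1; -0.145 -0.21 0.485 -0.07 0.18 -0.045 -1; -0.163 -0.237 0.552 -0.074 0.2 -0.048 -1",
  squeeze=40,
)

```text
time_s: 1.15
ee_pos: [0.5623, 0.1006, 0.205]
ee_rot: [2.756, -0.214, 0.928]
contact_force: [-0.2, -0.0, 0.7]
gripper_width: 0.0931
```

```bash
python3 - <<'E'
from h import *
from g import *
st=snap('wrist','w1',(160,90,480,330),2.5); print({k:np.round(v,4) for k,v in st.items() if k in('ee_pos','ee_rot','time_s','qpos')})
W=cam('wrist',st)
g=np.array([.60444,.09346,.11437]); ax=setup(-.1653,g,0,0)[2]
print('pred end',proj(W,g+.018*ax),'pred low',proj(W,g-.026*ax))
print('toolz',R.from_euler('xyz',st['ee_rot']).as_matrix()[:,2],ax)
E
```

```text
{'time_s': np.float64(1.15), 'qpos': array([ 0.1776, -0.3213,  2.0196, -0.1645,  1.0329, -0.6532]), 'ee_pos': array([0.5623, 0.1006, 0.205 ]), 'ee_rot': array([ 2.7562, -0.2144,  0.9277])}
pred end [313.91206203 252.85951245] pred low [313.40282354 234.07301999]
toolz [ 0.41901804 -0.06763897 -0.90545505] [-0.41683955  0.06953809  0.9063    ]
```

View pics/w1.png

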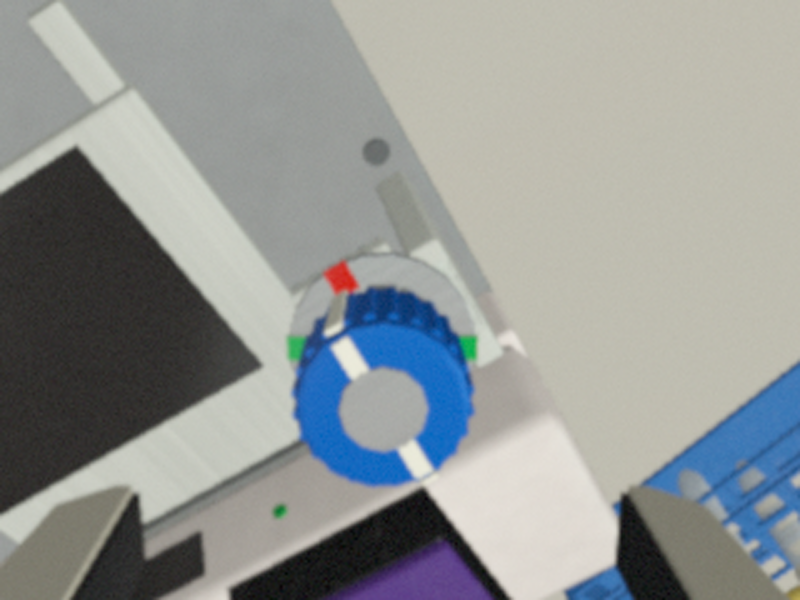

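The disc centre is at (313,253.6) against a predicted (313.9,252.9), so the measured axis holds. I'll approach along it.

Call:
apply_moves(
  steps="0 0 0 0.012 -0.002 -0.026 -1; 0 0 0 0.025 -0.004 -0.054 -1; 0 0 0 0.04 -0.0065 -0.086 -1; 0 0 0 0.055 -0.009 -0.118 -1; 0 0 0 0.07 -0.0115 -0.15 -1; 0 0 0 0.082 -0.0138 -0.177 -1; 0 0 0 0.09 -0.0152 -0.194 -1; 0 0 0 0.09 -0.0152 -0.194 -1",
)

```text
time_s: 2.2
ee_pos: [0.6077, 0.0922, 0.1074]
ee_rot: [2.759, -0.214, 0.923]
contact_force: [0.0, 0.2, 0.2]
gripper_width: 0.0927
```

```bash
python3 - <<'E'
from h import *
from g import *
st=snap('wrist','w2');snap('side','s2',(220,150,380,270),5)
g=np.array([.60444,.09346,.11437]); ax=setup(-.1653,g,0,0)[2]
Rm=R.from_euler('xyz',st['ee_rot']).as_matrix()
print(st['ee_pos'],'tool-frame err',Rm.T@(g-.007*ax-st['ee_pos']),st['contact_force'])
E
```

```text
[0.60766649 0.09215198 0.10742053] tool-frame err [ 0.00058619 -0.00050426 -0.00073367] [0.04313839 0.18500178 0.16303756]
```

View pics/w2.png

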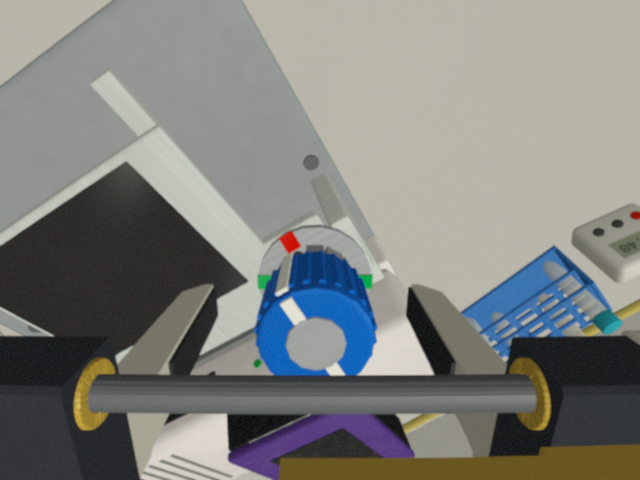

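View pics/s2.png

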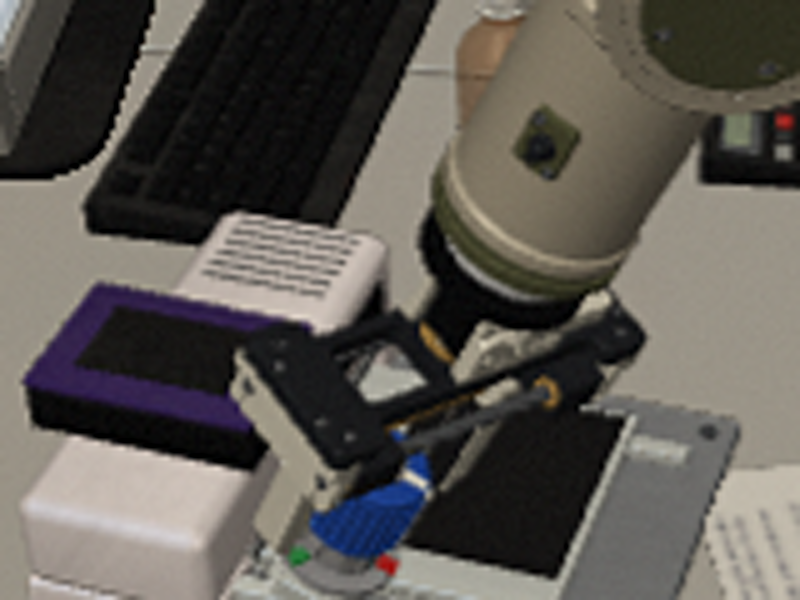

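The collar sits midway between the fingers: its centre is at image x 316 and the jaws' mid-line is at 312. I'll close.

Call:
apply_moves(
  steps="0 0 0 0 0 0 0; 0 0 0 0 0 0 0.5; 0 0 0 0 0 0 1; 0 0 0 0 0 0 1; 0 0 0 0 0 0 1; 0 0 0 0 0 0 1; 0 0 0 0 0 0 1; 0 0 0 0 0 0 1",
  squeeze=40,
)

```text
time_s: 3.3
ee_pos: [0.6082, 0.0927, 0.1089]
ee_rot: [2.757, -0.216, 0.924]
contact_force: [1.8, 2.0, -0.1]
gripper_width: 0.0473
```

Call:
apply_moves(
  steps="0 0 0 -0.003 0.0005 0.006 1; 0 0 0 -0.006 0.001 0.012 1; 0 0 0 -0.009 0.0015 0.019 1; 0 0 0 -0.012 0.002 0.026 1; 0 0 0 -0.0145 0.0024 0.031 1; 0 0 0 -0.0158 0.0026 0.034 1; 0 0 0 -0.0158 0.0026 0.034 1; 0 0 0 -0.0158 0.0026 0.034 1",
)

```text
time_s: 4.3
ee_pos: [0.6004, 0.0939, 0.1253]
ee_rot: [2.757, -0.216, 0.924]
contact_force: [8.9, 2.7, -7.8]
gripper_width: 0.0472
```

```bash
python3 - <<'E'
from h import *
from g import *
st=snap('wrist','w3',(160,180,480,420),2.5)
ax=setup(-.1653,np.zeros(3),0,0)[2]
d=st['ee_pos']-[.6082,.0927,.1089];print('moved along axis',d@ax,'lateral',d-(d@ax)*ax,st['contact_force'],'axial F',st['contact_force']@ax,st['gripper_width'])
E
```

```text
moved along axis 0.018172233426171157 lateral [-2.33542769e-04 -3.75051442e-05 -1.03944431e-04] [ 8.86586836  2.69594992 -7.78005708] axial F -10.559239136263775 0.04721989447888003
```

View pics/w3.png

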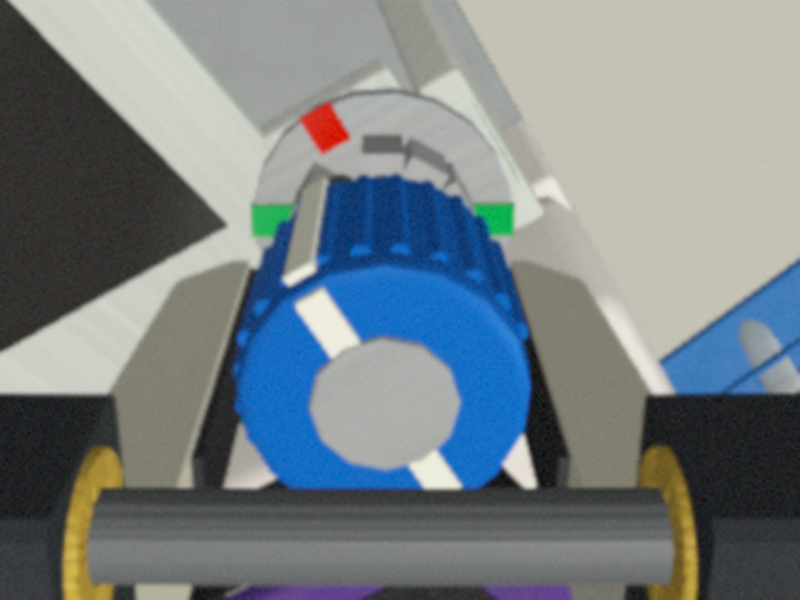

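Pulled 18.2 mm with 10.6 N axial force, which matches the spring. Now the turn about the lock's axis.

Call:
apply_moves(
  steps="-0.035 0.006 0.076 0 0 0 1; -0.07 0.012 0.152 0 0 0 1; -0.105 0.018 0.229 0 0 0 1; -0.14 0.0235 0.305 0 0 0 1; -0.175 0.029 0.382 0 0 0 1; -0.21 0.035 0.458 0 0 0 1; -0.246 0.041 0.535 0 0 0 1; -0.2805 0.047 0.61 0 0 0 1",
)

```text
time_s: 5.35
ee_pos: [0.6006, 0.0947, 0.1254]
ee_rot: [2.759, 0.215, 1.902]
contact_force: [10.1, 7.3, -8.8]
gripper_width: 0.0478
```

```bash
python3 - <<'E'
from h import *
from g import *
st=snap('wrist','w4',(160,180,480,420),2.5)
ax=setup(-.1653,np.zeros(3),0,0)[2]
d=st['ee_pos']-[.6082,.0927,.1089];print('moved along axis',d@ax,'lateral',d-(d@ax)*ax,st['contact_force'],'axial F',st['contact_force']@ax,st['gripper_width'],st['ft_torque'],st['time_s'])
R0=R.from_euler('xyz',[2.757,-.216,.924]);print((R.from_euler('xyz',st['ee_rot'])*R0.inv()).as_rotvec(),ax)
E
```

```text
moved along axis 0.018269857807286054 lateral [-3.33579224e-05  7.40647745e-04 -7.15748172e-05] [10.09273309  7.30864766 -8.77898718] axial F -11.655217044786504 0.04775281200444363 [ 1.6115892  -1.02927869  0.72782155] 5.35
[-0.44250457  0.07263959  0.96189073] [-0.41683955  0.06953809  0.9063    ]
```

View pics/w4.png

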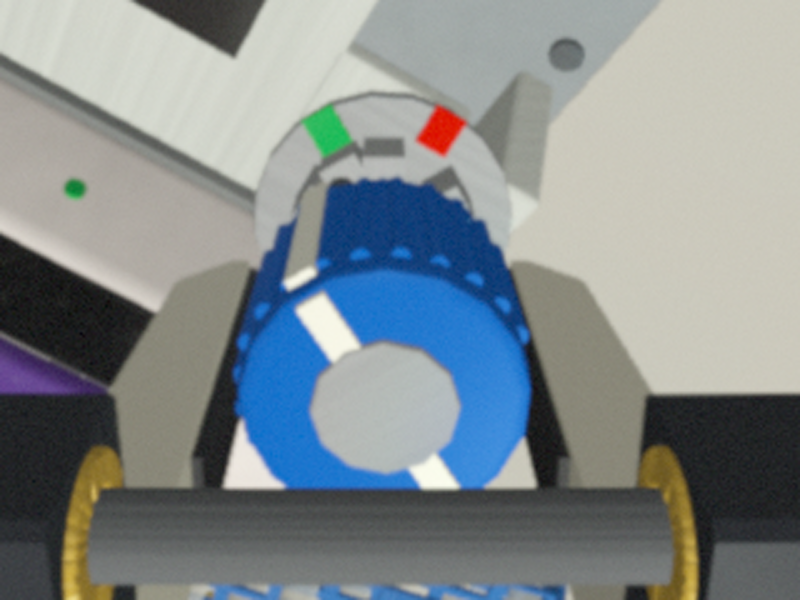

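Call:
apply_moves(
  steps="0 0 0 0.001 0 -0.002 1; 0 0 0 0.002 0 -0.0045 1; 0 0 0 0.003 -0.0005 -0.007 1; 0 0 0 0.004 -0.0007 -0.0095 1; 0 0 0 0.0055 -0.001 -0.012 1; 0 0 0 0.0063 -0.001 -0.0138 1; 0 0 0 0.0063 -0.001 -0.0138 1; 0 0 0 0.0063 -0.001 -0.0138 1",
)

```text
time_s: 6.4
ee_pos: [0.6037, 0.0942, 0.1187]
ee_rot: [2.758, 0.214, 1.898]
contact_force: [8.5, 7.2, -5.4]
gripper_width: 0.0475
```

```bash
python3 - <<'E'
from h import *
from g import *
st=snap('wrist','w5',(160,180,480,420),2.5)
ax=setup(-.1653,np.zeros(3),0,0)[2]
d=st['ee_pos']-[.6082,.0927,.1089];print('moved along axis',d@ax,'lateral',d-(d@ax)*ax,st['contact_force'],'axial F',st['contact_force']@ax,st['gripper_width'],st['ft_torque'],st['time_s'])
E
```

```text
moved along axis 0.010877690827140477 lateral [ 7.94693241e-05  7.91583619e-04 -2.38307620e-05] [ 8.48917222  7.1570014  -5.36579863] axial F -7.903961857864881 0.04753049065670374 [ 1.53361749 -0.87931493  0.72067723] 6.4
```

View pics/w5.png

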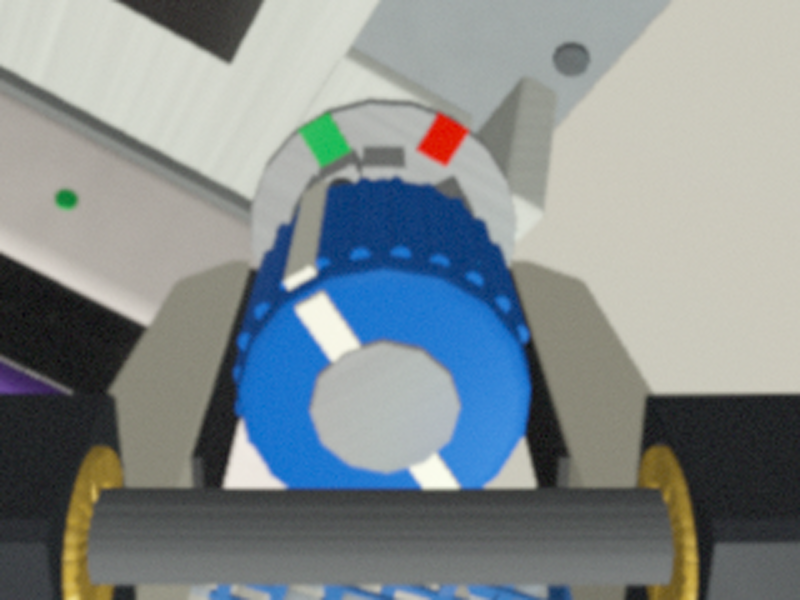

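Call:
apply_moves(
  steps="0 0 0 0.0005 0 -0.001 1; 0 0 0 0.001 0 -0.002 1; 0 0 0 0.001 0 -0.002 1; 0 0 0 0.001 0 -0.002 1; 0 0 0 0.001 0 -0.002 1; 0 0 0 0.001 0 -0.002 1; 0 0 0 0.001 0 -0.002 1; 0 0 0 0.001 0 -0.002 1",
)

```text
time_s: 7.45
ee_pos: [0.6042, 0.0943, 0.1184]
ee_rot: [2.758, 0.214, 1.897]
contact_force: [0.1, 6.9, 0.9]
gripper_width: 0.0477
```

The axial force fell from -7.9 N to about +1 N with 0.5 mm of travel, so the collar is seated in the notch. Releasing.

Call:
apply_moves(
  steps="0 0 0 0 0 0 0.5; 0 0 0 0 0 0 0; 0 0 0 0 0 0 -0.5; 0 0 0 0 0 0 -1; 0 0 0 0 0 0 -1; 0 0 0 0 0 0 -1; 0 0 0 0 0 0 -1; 0 0 0 0 0 0 -1",
)

```text
time_s: 8.45
ee_pos: [0.6038, 0.0932, 0.1177]
ee_rot: [2.76, 0.215, 1.897]
contact_force: [-1.4, 0.2, -0.2]
gripper_width: 0.0928
```

```bash
python3 - <<'E'
from h import *
st=snap('wrist','w6',(160,180,480,420),2.5);print(st['ee_pos'],st['contact_force'],st['gripper_width'],st['time_s'])
E
```

```text
[0.60376688 0.09317288 0.11772651] [-1.39087295  0.24856895 -0.19562315] 0.09284992383136294 8.45
```

View pics/w6.png

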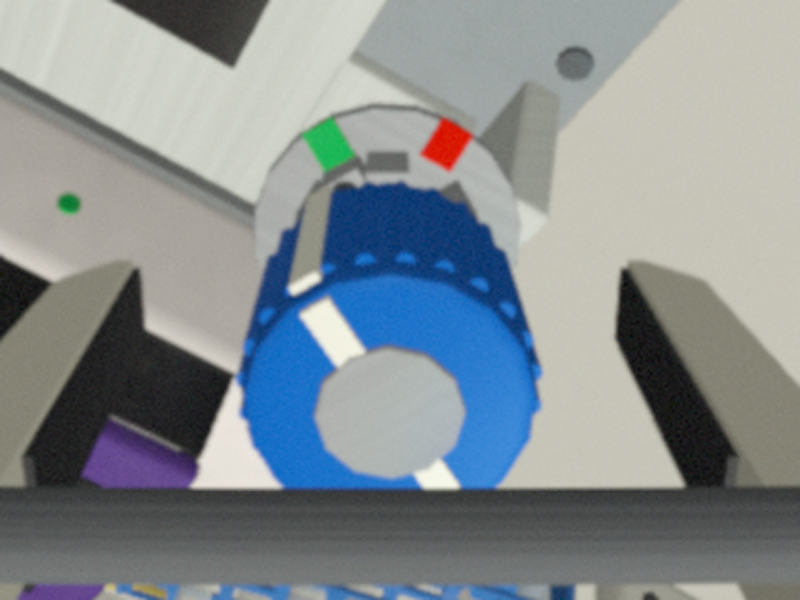

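The collar stays drawn back, with the pointer on the green mark. Retreating along the axis.

Call:
apply_moves(
  steps="0 0 0 -0.006 0.001 0.012 -1; 0 0 0 -0.016 0.0026 0.035 -1; 0 0 0 -0.03 0.005 0.065 -1; 0 0 0 -0.044 0.0073 0.096 -1; 0 0 0 -0.058 0.0096 0.126 -1; 0 0 0 -0.072 0.012 0.156 -1; 0 0 0 -0.085 0.014 0.185 -1; 0 0 0 -0.092 0.0155 0.2 -1",
)

```text
time_s: 9.5
ee_pos: [0.5578, 0.1012, 0.2193]
ee_rot: [2.758, 0.215, 1.897]
contact_force: [-0.4, -0.1, -0.6]
gripper_width: 0.0932
```

```bash
python3 - <<'E'
from h import *
from g import *
st=snap('wrist','w7',(200,150,440,330),3.3);print(st)
W=cam('wrist',st);g=np.array([.60444,.09346,.11437]); ax=setup(-.1653,g,0,0)[2]
for h in (.0,.009,.011,.0135,.0175): print(h,proj(W,g+(.018+h)*ax),proj(W,g+(-.042)*ax))
E
```

```text
{'time_s': 9.5, 'qpos': array([ 0.18043004, -0.34314825,  2.0098914 , -0.16211837,  1.06595425,
       -1.70927551]), 'dq': array([ 0.02469317, -0.10357548, -0.00719947,  0.00169912,  0.12832869,
        0.00378278]), 'joint_efforts': array([-9.67655797e-02, -3.36310351e+01, -5.14620888e+01, -1.00166615e+00,
       -2.72985041e+00, -4.12103604e-02]), 'ee_pos': array([0.55777332, 0.10116549, 0.21928913]), 'ee_rot': array([2.75832598, 0.21478796, 1.89696718]), 'contact_force': array([-0.42848018, -0.05539311, -0.62717451]), 'ft_torque': array([ 0.13948298,  0.13320804, -0.00271818]), 'gripper_width': 0.09315649620607588}
0.0 [313.83355512 245.54412495] [313.27081988 223.45186327]
0.009 [313.93949414 249.70503897] [313.27081988 223.45186327]
0.011 [313.96399975 250.66761862] [313.27081988 223.45186327]
0.0135 [313.9951494  251.89122237] [313.27081988 223.45186327]
0.0175 [314.04622379 253.89761085] [313.27081988 223.45186327]
```

View pics/w7.png

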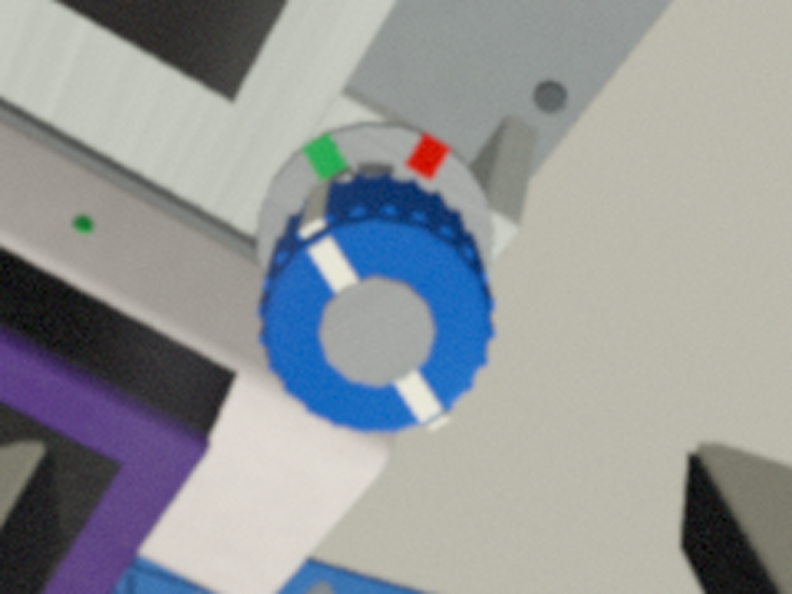

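The disc centre is at (314.2,250.3), which puts the plunger at about 11 mm (the predicted value was 250.7). Next I'll work out the press on the mat: vertical tool, jaws along the reader's y, fingers shut.

```bash
python3 - <<'E'
from h import *
from g import *
st=read_state();c,s=np.cos(-.1653),np.sin(-.1653)
Rt=np.column_stack([[-s,c,0],[c,s,0],[0,0,-1]])
print(np.linalg.det(Rt),delta(st,Rt,np.array([.547,-.042,.13])))
E
```

```text
1.0 (array([ 0.11648113,  0.25653611, -0.33406148]), array([-0.02187357, -0.28655183, -0.17992324]))
```

Call:
apply_moves(
  steps="0.012 0.026 -0.033 -0.003 -0.03 0 -1; 0.029 0.064 -0.083 -0.006 -0.075 0 0; 0.046 0.103 -0.134 -0.01 -0.125 0 1; 0.064 0.141 -0.184 -0.013 -0.175 -0.02 1; 0.082 0.18 -0.234 -0.016 -0.22 -0.06 1; 0.1 0.218 -0.284 -0.02 -0.26 -0.11 1; 0.112 0.245 -0.32 -0.022 -0.28 -0.155 1; 0.116 0.257 -0.334 -0.022 -0.287 -0.18 1",
  squeeze=20,
)

```text
time_s: 10.55
ee_pos: [0.546, -0.0432, 0.1257]
ee_rot: [-3.135, 0.0, 1.404]
contact_force: [-0.2, -0.2, 0.0]
gripper_width: 0.0278
```

```bash
python3 - <<'E'
from h import *
st=snap('side','s8',(220,150,380,270),5);print(st['ee_pos'],st['ee_rot'],st['contact_force'],st['gripper_width'])
snap('wrist','w8')
E
```

```text
[ 0.54597055 -0.04317695  0.12565826] [-3.13503894e+00  1.10493763e-04  1.40395806e+00] [-0.19607166 -0.17380004  0.01078499] 0.02775846658669751
```

View pics/s8.png

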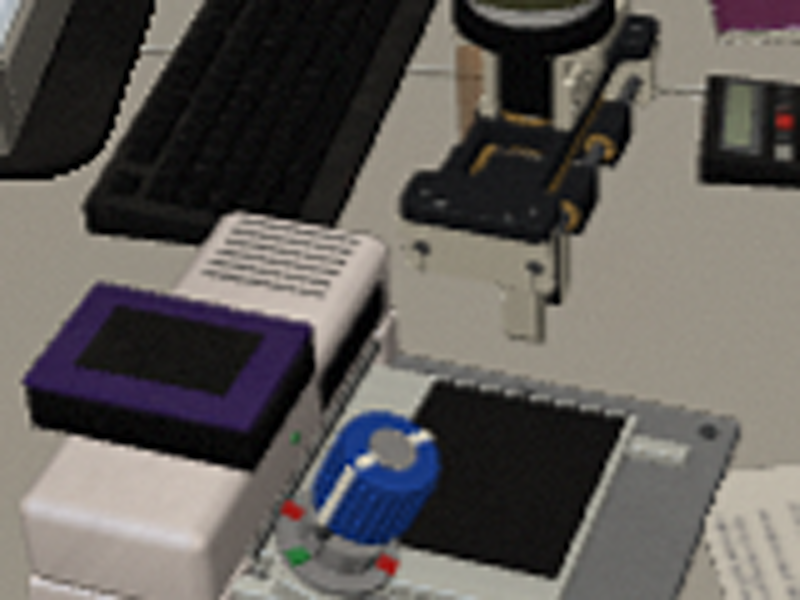

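View pics/w8.png

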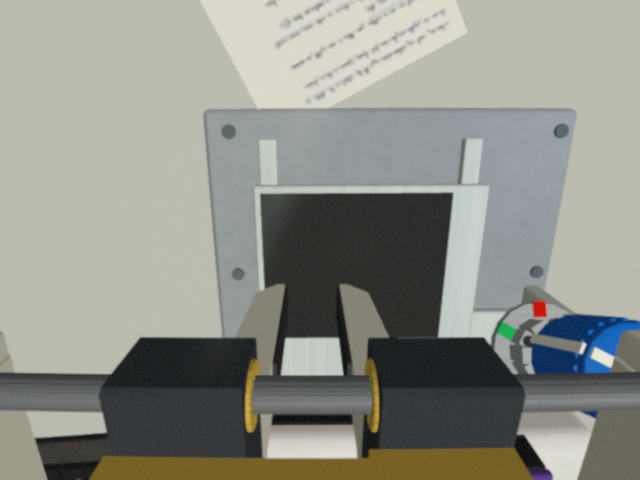

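Call:
apply_moves(
  steps="0 0 0 0 0 -0.01 1; 0 0 0 0 0 -0.03 1; 0 0 0 0 0 -0.055 1; 0 0 0 0 0 -0.085 1; 0 0 0 0 0 -0.115 1; 0 0 0 0 0 -0.138 1; 0 0 0 0 0 -0.15 1; 0 0 0 0 0 -0.155 1",
)

```text
time_s: 11.65
ee_pos: [0.5467, -0.0425, 0.0499]
ee_rot: [-3.138, 0.0, 1.406]
contact_force: [-0.1, 0.4, 0.3]
gripper_width: 0.0004
```

Call:
apply_moves(
  steps="0 0 0 0 0 -0.004 1; 0 0 0 0 0 -0.008 1; 0 0 0 0 0 -0.011 1; 0 0 0 0 0 -0.013 1; 0 0 0 0 0 -0.014 1; 0 0 0 0 0 -0.015 1; 0 0 0 0 0 -0.015 1; 0 0 0 0 0 -0.015 1",
)

```text
time_s: 12.65
ee_pos: [0.5468, -0.0426, 0.0428]
ee_rot: [-3.139, 0.0, 1.406]
contact_force: [0.2, -0.6, 0.7]
gripper_width: 0.0006
```

Call:
apply_moves(
  steps="0 0 0 0 0 -0.0005 1; 0 0 0 0 0 -0.001 1; 0 0 0 0 0 -0.0015 1; 0 0 0 0 0 -0.002 1; 0 0 0 0 0 -0.0025 1; 0 0 0 0 0 -0.0025 1; 0 0 0 0 0 -0.0025 1; 0 0 0 0 0 -0.0025 1",
)

```text
time_s: 13.65
ee_pos: [0.5469, -0.0426, 0.0427]
ee_rot: [-3.139, 0.0, 1.406]
contact_force: [-6.4, 1.0, 13.0]
gripper_width: 0.0002
```

Call:
apply_moves(
  steps="0 0 0 -0.005 0.001 -0.0003 1; 0 0 0 -0.012 0.002 -0.0003 1; 0 0 0 -0.021 0.0035 -0.0005 1; 0 0 0 -0.03 0.005 -0.0005 1; 0 0 0 -0.039 0.0065 -0.0005 1; 0 0 0 -0.048 0.008 -0.0005 1; 0 0 0 -0.056 0.0093 -0.0005 1; 0 0 0 -0.06 0.01 -0.0005 1",
)

```text
time_s: 14.65
ee_pos: [0.5183, -0.0379, 0.0427]
ee_rot: [3.141, 0.0, 1.406]
contact_force: [0.7, -0.9, 6.4]
gripper_width: 0.0005
```

```bash
python3 - <<'E'
from h import *
st=snap('wrist','w9');print(st['ee_pos'],st['contact_force'],st['time_s'])
E
```

```text
[ 0.51829509 -0.03791498  0.04270511] [ 0.68749462 -0.86899378  6.43242164] 14.65
```

View pics/w9.png

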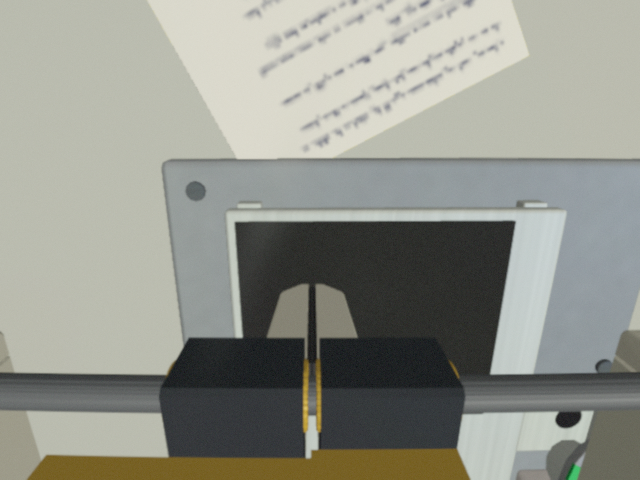

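The carrier follows the fingers, about 28 mm so far with the rails nearly covered. I'll drag it on to the stop with a little overshoot.

Call:
apply_moves(
  steps="0 0 0 -0.005 0.001 -0.0005 1; 0 0 0 -0.013 0.002 -0.001 1; 0 0 0 -0.023 0.004 -0.001 1; 0 0 0 -0.034 0.0057 -0.001 1; 0 0 0 -0.045 0.0075 -0.001 1; 0 0 0 -0.056 0.0093 -0.001 1; 0 0 0 -0.064 0.0107 -0.001 1; 0 0 0 -0.068 0.0113 -0.001 1",
)

```text
time_s: 15.7
ee_pos: [0.4853, -0.0324, 0.0427]
ee_rot: [3.139, 0.0, 1.406]
contact_force: [3.4, -0.2, 6.7]
gripper_width: 0.0005
```

```bash
python3 - <<'E'
from h import *
st=snap('wrist','w10');print(st['ee_pos'],st['contact_force'],st['time_s'])
d=st['ee_pos']-[.5469,-.0426,.0427];print(d@[-.9864,.1645,0])
E
```

```text
[ 0.48534219 -0.03240297  0.04270723] [ 3.38426258 -0.22963172  6.65589945] 15.7
0.062398036379005296
```

View pics/w10.png

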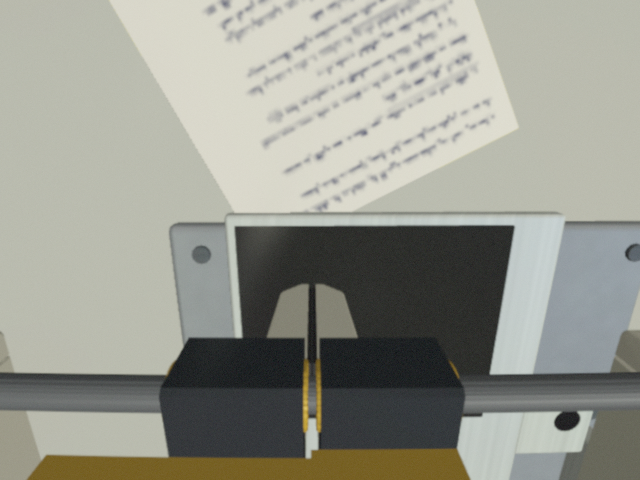

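The tool has travelled 62.4 mm and the lateral force is rising, so the carrier looks to be at its stop. I'll lift straight up and check.

Call:
apply_moves(
  steps="0 0 0 0.002 0 0.006 1; 0 0 0 0.002 0 0.03 1; 0 0 0 0.002 0 0.07 1; 0 0 0 0.002 0 0.12 1; 0 0 0 0.002 0 0.18 1; 0 0 0 0.002 0 0.24 1; 0 0 0 0.002 0 0.29 1; 0 0 0 0.002 0 0.32 1",
)

```text
time_s: 16.75
ee_pos: [0.4841, -0.0319, 0.2026]
ee_rot: [-3.14, 0.0, 1.406]
contact_force: [0.4, 0.1, 0.3]
gripper_width: 0.0003
```

```bash
python3 - <<'E'
from h import *
st=snap('wrist','w11');print(st['ee_pos'],st['contact_force'],st['time_s'])
snap('scene','c11',(280,180,440,300),5);snap('side','s11',(220,185,380,305),5)
W=cam('wrist',st)
c,s=np.cos(-.1653),np.sin(-.1653)
for q in (0,.054,.06):
    for y in(.0425,-.0875):
        p=np.array([-.095-q,y]);P=[.6094+c*p[0]-s*p[1],-.0017+s*p[0]+c*p[1],.0315]
        print(q,y,'wrist',proj(W,P).round(1),'scene crop',((proj(cam('scene'),P)-[280,180])*5).round(0),'side crop',((proj(cam('side'),P)-[220,185])*5).round(0))
E
```

```text
[ 0.48412678 -0.03193551  0.20257536] [0.44772967 0.09573613 0.31033517] 16.75
0 0.0425 wrist [414.5 245.7] scene crop [149. 340.] side crop [556. 399.]
0 -0.0875 wrist [272.8 245.7] scene crop [215. 499.] side crop [628. 238.]
0.054 0.0425 wrist [419.5 187.2] scene crop [ 46. 354.] side crop [661. 422.]
0.054 -0.0875 wrist [270.9 187. ] scene crop [101. 517.] side crop [726. 258.]
0.06 0.0425 wrist [420.1 180.3] scene crop [ 34. 355.] side crop [673. 425.]
0.06 -0.0875 wrist [270.7 180.1] scene crop [ 88. 519.] side crop [737. 260.]
```

View pics/w11.png

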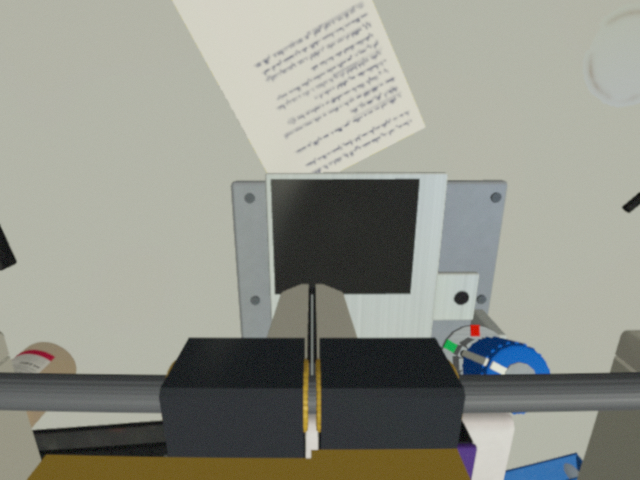

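View pics/c11.png

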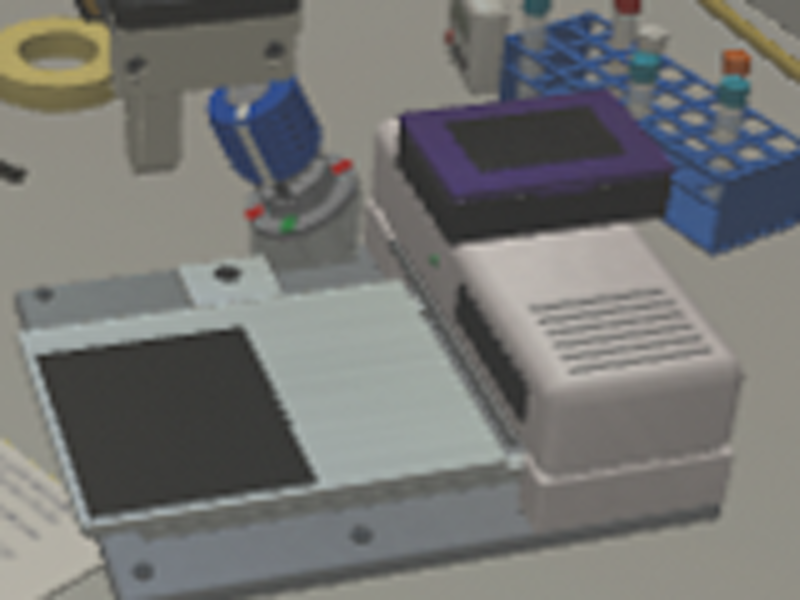

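View pics/s11.png

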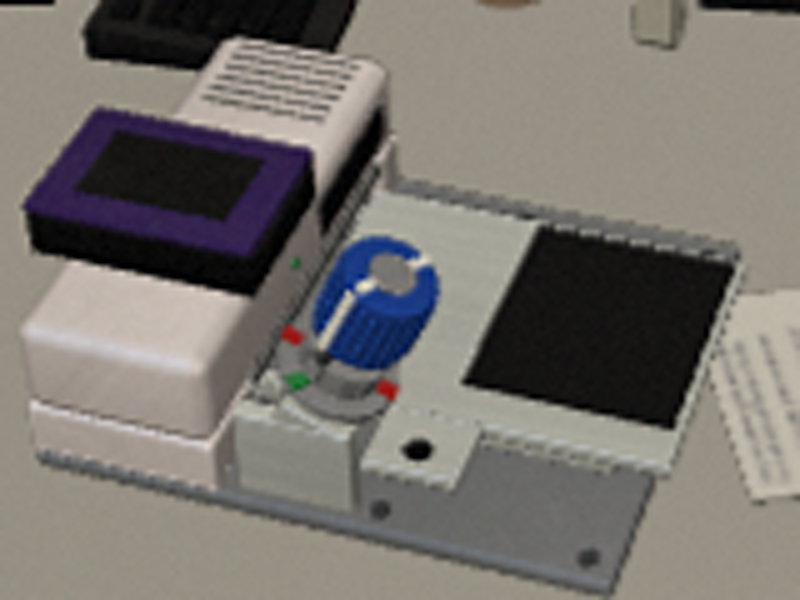

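View pics/c11_full.png

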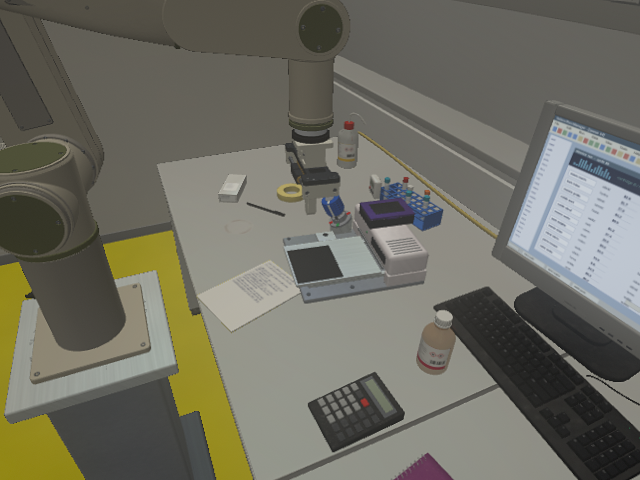

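View pics/s11_full.png

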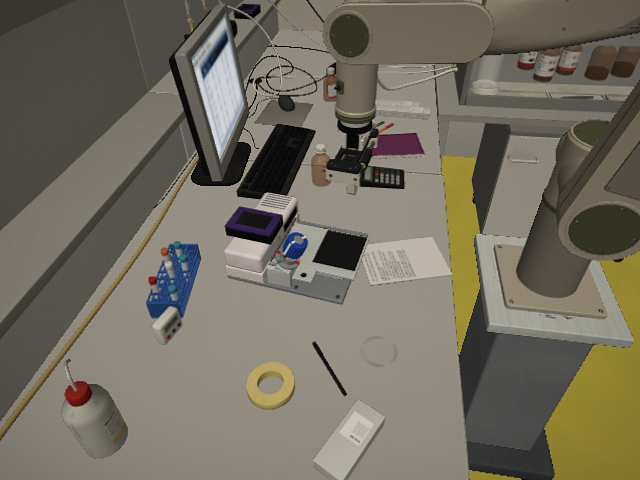

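The mat's front corners match full travel: wrist (419,179) and (271,180) against predictions of (420,180) and (271,180). The side and scene views give 57 to 60 mm. The collar sits at the green mark, drawn back, and the bystanders look unmoved. Handing in.

```bash
python3 -c "
from bench import *
print(hand_in())"
```

```text
the job is handed in; nothing more can be done
None
```

The lock is open and resting at the green mark, and the carrier is drawn out to its stop. I handed the job in at about 17 s; the hand-in reports no verdict.

- **Collar:** I gripped it along its leaning axis and pulled it back 18.2 mm. I turned it 1.06 rad anticlockwise and lowered it into the shallow notch. When I pressed down 0.5 mm further, the axial force fell from -7.9 N to about +1 N, so it had seated. After release, the wrist camera put it about 11 mm drawn back, with its pointer at the green mark.
- **Carrier:** I pressed on the mat with shut fingers, at about 6 to 13 N, and dragged until the tool had travelled 62 mm and the lateral force was rising. The pictures then put the carrier at 57 to 60 mm. The wrist view says 60, while the side and scene corners spread over that range. All are above the required 54 mm.
- **End state:** The gripper is clear of everything at a height of 0.20 m, with no contact force. The bottle, calculator, tape, carton and marker look unmoved in the scene and side pictures; I checked them by eye only and did not measure them.

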